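Close the culture jar snugly

ROBOT

A 6-joint arm with a two-finger parallel gripper is mounted at the origin on a cart in front of the work surface, level with it; the furniture and walls round the work are solid. World frame = base frame: x ahead of the robot, y to its left, z up, the work surface at z = 0. Lengths are in m, angles in rad, forces in N, time in s.
With the tool pointing down it reaches from about 0.25 to 0.725 m from the base axis. Payload 4 kg.
Tool frame: the origin (TCP) lies on the centre line of the jaws, within the pads' length; the fingertips stand 22 mm ahead of it and the grasp point (between the pads) lies 3 mm ahead of it; z points along the fingers, y is the line along which they close (so a half turn about z gives the same grasp; the last joint's range is limited). The gripper opens to 85 mm and grips with 20 to 120 N. Pads are 22 mm wide; open, the fingers measure 114 mm over their backs; the gripper's body (76 mm by 85 mm) begins 54 mm behind the grasp point. The pads swing forward as they close: fully open they stand 13 mm farther back than shut.
Start: joints at [-1.164, 0.241, 0.005, 1.335, 0, 1.571], TCP at [0.198, -0.459, 0.253] pointing down, gripper open.
Joint ranges: [-2.72, 2.72], [-1.05, 1.87], [-1.09, 1.28], [-1.99, 2.15], [-1.42, 1.44], [-3.14, 3.14]. Speed limits (rad/s): [2.79, 2.79, 3.14, 3.14, 3.14, 3.14].

INTERFACE

Orientations are given as a unit quaternion [x, y, z, w].
In Python, from workcell import bot gives the robot as it stands.
- The arm moves only by the shell command python3 -m inch 'ROWS'. ROWS is JSON, one flat list of numbers, 7 for each row, row after row: the shift along the world's x, y, z in mm, then the turn, a rotation vector about the world's x, y, z in rad, then the opening in per cent of the stroke, from 0 (shut) to 100 (fully open). A call has 1 to 8 rows; each row is the pose to reach, as a shift and turn from the pose commanded when the call began; what a row does not reach only later rows make up. A row lasts 1/12 s, in which the tool goes at most 41.7 mm and 7.16 degrees, less where a joint would pass 70% of its speed; a pose out of reach is approached as far as the arm can. A call with a gripper value outside its range is refused whole. The fingers move at their own pace and stop on an object; the grip force is fixed at half the most. Time passes only in rows, so rows that repeat a pose let the fingers close. It gives the time, the measured TCP pose, the force, the opening and the grip force at its end, in the units of the state.
- bot.get_obs(): the state, without advancing time (a new reading comes with each control period).
- bot.camera(name): name is "scene" or "top" or "wrist"; returns the picture (400x640x3 uint8, blue, green, red); there is no depth.
- bot.camera_info(name): a dict with "intrinsics" (3x3 intrinsics, pixels), "camera_from_world" (4x4, takes a point from world to camera coordinates); the wrist camera has in their place "hand_eye" (4x4, takes a point from camera to tool coordinates, whose origin is the TCP and whose axes are the flange's). Camera axes: x right, y down, z forward; pixel columns grow to the right and rows downward; lengths in m; the calibration is good to about 2 mm. A picture is of the moment at which its call begins: read the wrist's pose just before it. camera_info takes no time and is no camera call.
- bot.job_done(): hands the job in; it is judged then, once.
Trained networks look in the newest picture that a camera, given by its name, has taken for a name from the list of things; names that differ only in an ending like _2 or _b are one class to them, and where a whole thing is asked for, a point or a joint stands for the part that bears it (a point fixed in the world has none). Each returns a list of dicts, best first, with "confidence" (0 to 1); they miss things now and then, are a little off and sometimes report something else, mostly with a low value. They report only what shows in the picture. A call takes as long as a camera call.
- bot.silhouettes(camera, target): "mask" (400x640 bool, what is visible of it) and "uv" ([column, row] in pixels, amid what is visible of it).
- bot.spot_point(camera, target): "uv" ([column, row] in pixels: a listed point, or the origin of a listed thing).
The state is a dict: "clock": time; "joint_pos": joint angles; "joint_vel": joint speeds; "tau": joint torques, N m; "eef_pos": TCP position; "tool_rot": TCP orientation; "ft_force": force on the tool from outside, world axes, zero at the start; "ft_torque": the same for the moment, N m; "grip_width": finger opening in m; "grasp_force": force on a finger pad.
Only numpy, scipy, OpenCV 4.12 (cv2) and the standard library are available. Lean on these libraries where they do the work, as an engineer would, in place of code of your own. Each camera call takes 0.05 s, during which the arm holds its last target. There are 200 camera calls.

TASK

Stand the loose culture jar with the blue lid in the square pocket of the metal holder, fully home, so that it cannot turn. Then screw its lid down clockwise until it is snug: feel for the torque to rise once the lid meets its seal, give it a little squeeze more and stop there without overtightening. Let go and leave the jar upright in the holder; leave the other things on the bench where they are.

Things in the scene. Friction and masses are not known exactly. Their poses are not given: they have to be found in the camera images.
- jar_center (a point): Centre of the loose culture jar, half-way up, z up, x and y along the sides of its square foot. 86 mm high, 0.4 kg, upright on the bench (this point 43 mm up). Black foot 56 x 56 mm, 16 mm high; round clear body 52 mm wide; round ribbed blue lid 62 mm wide from 56 to 86 mm up, the best grip for carrying and turning. A quarter turn of the foot makes no difference.
- jar: The same jar; origin at the centre of the foot's underside, axes as jar_center. Mind on the way to it: two clear upright panels, 0.65 m high, part this bench from the one on its left, at y = -0.02 and y = 0.12 from x = 0.47 backwards; swing the arm across in front of them.
- pocket (a point): Centre of the floor of the square pocket in the fixed metal holder; z up, x and y along its sides. Holder 94 x 94 mm, 20 mm high; pocket 59 x 59 mm, 14 mm deep, floor 6 mm above the bench, a 3 mm chamfer round its mouth. The jar's foot fits with 1.5 mm to spare each side and a few hundredths of a radian of play.
- lid: The jar's screw lid, with a white line across its top along x; origin at the centre of the lid's underside, 56 mm above the jar's. It turns clockwise (from above) nearly free, 0.04 N m, for 0.4 to 1.3 rad, different each time; at the seal the torque to turn it jumps to 0.3 N m and climbs 0.6 N m a radian (holding still, about 0.15 N m less is felt). It stays where left. Snug: 0.08 to 0.42 rad past the seal (0.35 to 0.55 N m).
- thread: Threaded core hidden inside the lid, on the same axis and with the same origin. It turns with the lid until the lid meets the seal and stays behind from then on, so the angle between the two is the squeeze of the seal; beyond 0.55 rad the lid is overtightened.
- pot: White lidded pot, a bystander standing further back; leave it alone. Origin at the centre of its underside.
- red_vial: Vial with a red cap, a bystander standing further back; leave it alone. Origin at the centre of its underside.
- black_vial: Vial with a black cap, a bystander standing further back; leave it alone. Origin at the centre of its underside.
- forceps: Steel forceps, a bystander standing further back; leave it alone. Origin at the centre of its underside.
- marker: Blue marker, a bystander standing further back; leave it alone. Origin at the centre of its underside.

How it is judged:
By the outcome, as a careful person would: the job done as asked, in the order asked, and still so for the second after the job is handed in, with the robot touching nothing.
It also fails if it takes over 59 s, if anything falls off the work surface, if the arm or the gripper's body presses on something with over 40 N, if the wrist force passes 120 N, or if a joint passes its speed limit or range.

## Working session

There is one attempt and no reset: what is moved stays moved. The work goes in short steps, Python scripts to look and compute and a shell command to move; the robot and the scene stay as the last step left them, time stands still between calls to the robot, and variables do not carry over. Pictures are saved under pics/ and viewed, at most 13 in all, crops included, and the job is handed in when it is done.

```bash
mkdir -p pics; cat > h.py <<'E'
import numpy as np, cv2
from workcell import bot
from scipy.spatial.transform import Rotation as R
def cam(name):
    i=bot.camera_info(name); K=np.array(i["intrinsics"])
    if name=="wrist":
        o=bot.get_obs(); T=np.eye(4); T[:3,:3]=R.from_quat(o["tool_rot"]).as_matrix(); T[:3,3]=o["eef_pos"]
        return K,T@np.array(i["hand_eye"])
    return K,np.linalg.inv(np.array(i["camera_from_world"]))
def onplane(name,uv,z):
    K,T=cam(name); d=T[:3,:3]@np.linalg.solve(K,[uv[0],uv[1],1]); c=T[:3,3]
    return c+d*(z-c[2])/d[2]
def proj(name,p):
    K,T=cam(name); q=np.linalg.inv(T)@np.r_[p,1]; q=K@q[:3]; return q[:2]/q[2]
E
python3 - <<'E'
from h import *
o=bot.get_obs(); print(o["clock"],o["eef_pos"],o["tool_rot"])
ims=[]
for c in ("scene","top"):
    im=bot.camera(c); ims.append(im); print(c,cam(c)[1][:3,3].round(3))
    for t,z in (("jar_center",.043),("jar",0),("lid",.056),("pocket",.006),("pot",0),("red_vial",0)):
        for r in bot.spot_point(c,t)[:2]: print(t,np.round(r["uv"]),round(r["confidence"],2),onplane(c,r["uv"],z).round(4))
    cv2.imwrite(f"pics/{c}.png",im)
E
```

```text
0.0 [ 0.19758178 -0.45866348  0.2524208 ] [ 9.79391745e-01  2.01967151e-01 -2.11081092e-04 -1.01715854e-03]
scene [ 0.079 -0.674  0.624]
jar_center [329. 258.] 0.77 [ 0.5255 -0.4295  0.043 ]
jar_center [336. 194.] 0.56 [ 0.6774 -0.3628  0.043 ]
jar [328. 264.] 0.7 [ 0.5452 -0.4168  0.    ]
lid [328. 246.] 0.87 [ 0.5367 -0.4214  0.056 ]
pocket [224. 225.] 0.56 [ 0.5311 -0.1918  0.006 ]
pot [293. 185.] 0.68 [ 0.7049 -0.2418  0.    ]
pot [223. 229.] 0.34 [ 0.5267 -0.1925  0.    ]
red_vial [334. 195.] 0.84 [ 0.718  -0.3364  0.    ]
top [ 0.429 -0.373  0.895]
jar_center [345. 242.] 0.64 [ 0.5288 -0.4161  0.043 ]
jar [348. 238.] 0.64 [ 0.5453 -0.4237  0.    ]
lid [350. 240.] 0.62 [ 0.535  -0.4256  0.056 ]
pocket [252. 234.] 0.68 [ 0.5205 -0.1988  0.006 ]
pot [281. 169.] 0.85 [ 0.6909 -0.2382  0.    ]
red_vial [328. 168.] 0.69 [ 0.7107 -0.3515  0.    ]
```

View pics/scene.png

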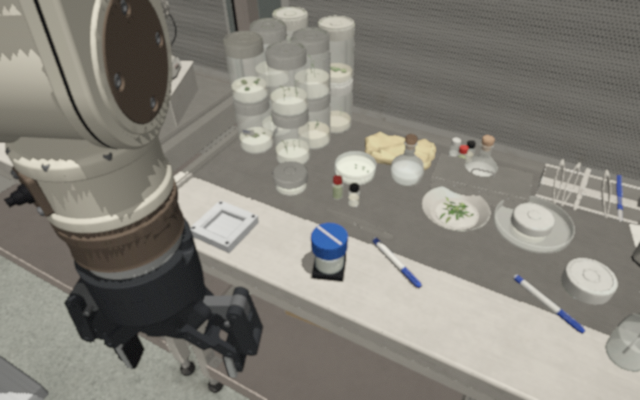

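View pics/top.png

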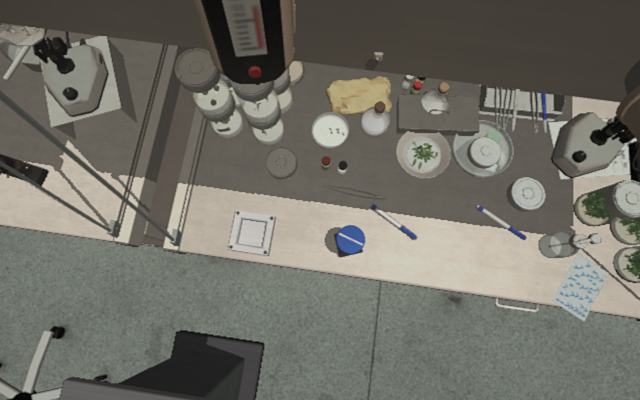

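The scene shows the blue-lidded jar at (328,250) and the metal holder at (224,225). In the top view they are at (350,240) and (252,233). Both agree with the detections: jar ≈ (0.537, -0.422), pocket ≈ (0.523, -0.197).

```bash
python3 - <<'E'
from h import *
print(np.array(bot.camera_info("wrist")["hand_eye"]).round(3), np.array(bot.camera_info("wrist")["intrinsics"]).round(0))
E
python3 -m inch '[40,0,5,0,0,0,100, 80,0,10,0,0,0,100, 120,5,15,0,0,0,100, 160,10,20,0,0,0,100, 195,15,25,0,0,0,100, 230,20,25,0,0,0,100, 250,25,25,0,0,0,100, 250,25,25,0,0,0,100]'
```

```text
[[ 0.    -0.954 -0.301  0.076]
 [ 1.     0.    -0.     0.001]
 [ 0.    -0.301  0.954 -0.121]
 [ 0.     0.     0.     1.   ]] [[336.   0. 320.]
 [  0. 336. 200.]
 [  0.   0.   1.]]
clock: 1.37
eef_pos: [0.4522, -0.4325, 0.2772]
tool_rot: [0.979, 0.205, 0.001, -0.0]
ft_force: [-0.7, 0.5, -0.3]
grip_width: 0.0852
grasp_force: 0.0
```

```bash
python3 - <<'E'
from h import *
im=bot.camera("wrist"); cv2.imwrite("pics/w1.png",im)
for t,z in (("jar_center",.043),("jar",0),("lid",.056),("pocket",.006)):
    for r in bot.spot_point("wrist",t)[:2]: print(t,np.round(r["uv"]),round(r["confidence"],2),onplane("wrist",r["uv"],z).round(4))
E
```

```text
jar_center [343.  97.] 0.25 [ 0.5249 -0.4265  0.043 ]
jar [342.  96.] 0.88 [ 0.5253 -0.4277  0.    ]
jar [143.  10.] 0.25 [ 0.5207 -0.1989  0.    ]
lid [343.  92.] 0.66 [ 0.5282 -0.425   0.056 ]
lid [342.  95.] 0.36 [ 0.5246 -0.4252  0.056 ]
pocket [138.  12.] 0.65 [ 0.5173 -0.1987  0.006 ]
```

View pics/w1.png

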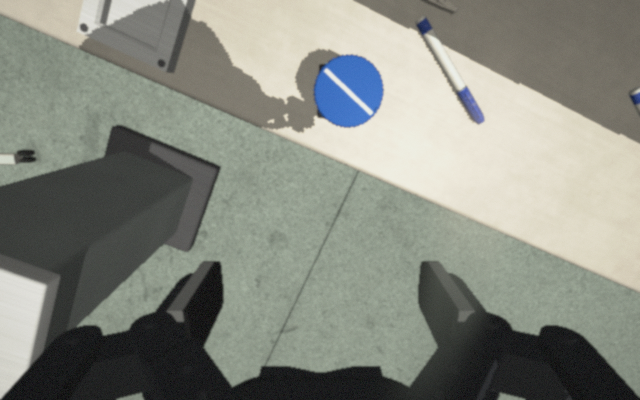

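The wrist view shows the lid centred at (349,91) with its white line at about 44°. Foot corners show at its left, near (321,68) and (319,113). The holder is partly visible at top left. I'll enlarge the foot next.

```bash
python3 - <<'E'
from h import *
w=cv2.imread("pics/w1.png"); s=cv2.imread("pics/scene.png"); t=cv2.imread("pics/top.png")
f=lambda im,x,y,n: cv2.resize(im[y:y+n,x:x+n],(390,390),interpolation=cv2.INTER_CUBIC)
cv2.imwrite("pics/c1.png",np.hstack([f(w,299,41,100),f(s,298,220,65)]))
for n,im in(("wrist",w),("top",t)):
    m=cv2.inRange(cv2.cvtColor(im,cv2.COLOR_BGR2HSV),(100,150,60),(125,255,255))
    k,l,st,c=cv2.connectedComponentsWithStats(m); print(n,[(st[i],onplane(n,[st[i][0]+st[i][2]/2-.5,st[i][1]+st[i][3]/2-.5],.085).round(4)) for i in range(1,k) if st[i][4]>300])
e=[onplane("wrist",p,.016) for p in((321,67),(318.5,113))]; d=e[1]-e[0]; print(e,np.arctan2(d[1],d[0]),np.linalg.norm(d))
e=[onplane("wrist",p,.086) for p in((326,70),(372,114))]; d=e[1]-e[0]; print(e,np.arctan2(d[1],d[0]),np.linalg.norm(d))
E
```

```text
wrist [(array([ 315,   56,   67,   70, 3198], dtype=int32), array([ 0.5295, -0.4271,  0.085 ]))]
top []
[array([ 0.5424987 , -0.39542123,  0.016     ]), array([ 0.49783653, -0.41161674,  0.016     ])] -2.7937173298549807 0.04750793060091446
[array([ 0.53731924, -0.40229994,  0.086     ]), array([ 0.51963176, -0.45542296,  0.086     ])] -1.8922046610498904 0.05599020307995853
```

View pics/c1.png

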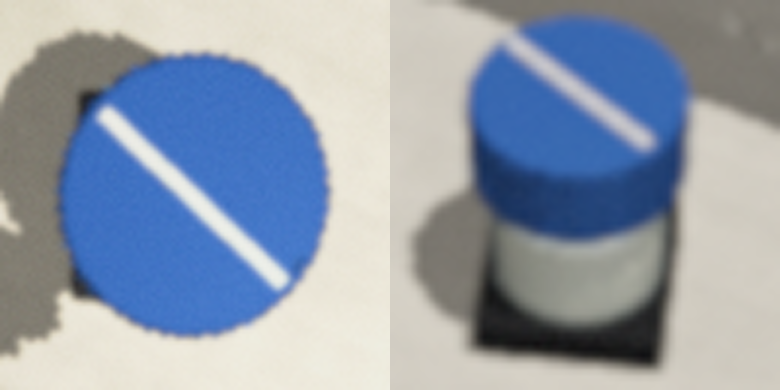

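The enlarged crop shows the foot's left-hand edge from (320,64.6) to (318,116.6) in the wrist picture. Its bottom front edge runs from (311.8,278) to (342.5,281) in the scene picture.

```bash
python3 - <<'E'
from h import *
for n,a,b,z in(("wrist",(320,64.6),(318,116.6),.016),("scene",(311.8,278),(342.5,281),0)):
    e=[onplane(n,p,z) for p in(a,b)]; d=e[1]-e[0]; print(n,e,np.arctan2(d[1],d[0])%(np.pi/2),np.linalg.norm(d))
E
python3 -m inch '[-20,30,20,0,0,0,100, -40,65,20,0,0,0,100, -40,105,20,0,0,0,100, -40,145,20,0,0,0,100, -40,185,20,0,0,0,100, -40,225,20,0,0,0,100, -40,225,20,0,0,0,100]'
python3 - <<'E'
from h import *
im=bot.camera("wrist"); cv2.imwrite("pics/w2.png",im)
for t,z in (("jar",0),("pocket",.006)):
    for r in bot.spot_point("wrist",t)[:2]: print(t,np.round(r["uv"],1),round(r["confidence"],2),onplane("wrist",r["uv"],z).round(4))
E
```

```text
wrist [array([ 0.54426117, -0.39350737,  0.016     ]), array([ 0.49405659, -0.41262865,  0.016     ])] 0.36390472176986277 0.05372264542177975
scene [array([ 0.50247589, -0.40673181,  0.        ]), array([ 0.52197495, -0.45724402,  0.        ])] 0.36840269356991673 0.054145145954396595
clock: 2.2
eef_pos: [0.406, -0.2043, 0.2993]
tool_rot: [0.979, 0.204, 0.001, -0.001]
ft_force: [-0.7, -0.3, 1.0]
grip_width: 0.0851
grasp_force: 0.0
jar [525.8 137.3] 0.97 [ 0.5322 -0.434   0.    ]
pocket [357.2  66.9] 0.78 [ 0.5223 -0.2082  0.006 ]
```

View pics/w2.png

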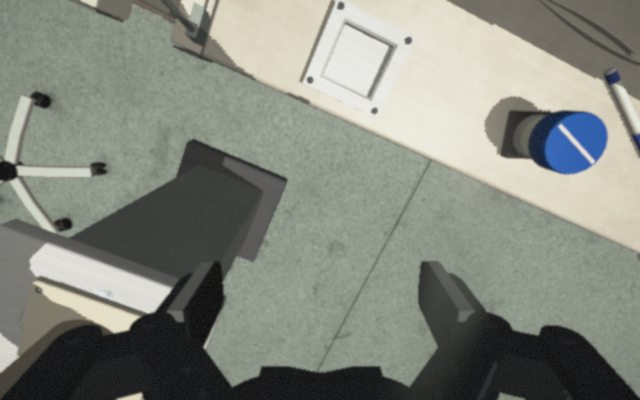

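The holder's bolts are at (340,6), (408,41), (374,111) and (310,80), and the pocket is in the middle at about (358,60). The jar, at (560,140), hasn't been disturbed.

```bash
python3 - <<'E'
from h import *
P=[(340,6),(408,41),(374,111),(310,80)]
e=[onplane("wrist",p,.02) for p in P]; print(np.mean(e,0), [ (round(np.arctan2(*(e[(i+1)%4]-e[i])[[1,0]])%(np.pi/2),3),round(np.linalg.norm(e[(i+1)%4]-e[i]),4)) for i in range(4)])
im=cv2.imread("pics/w2.png"); t=cv2.imread("pics/top.png")
f=lambda im,x,y,n: cv2.resize(im[y:y+n,x:x+n],(390,390),interpolation=cv2.INTER_CUBIC)
cv2.imwrite("pics/c2.png",np.hstack([f(im,298,0,120),f(t,220,200,65)]))
o=bot.get_obs();print(o["eef_pos"],o["joint_pos"],R.from_quat(o["tool_rot"]).as_matrix().round(3))
E
```

```text
[ 0.52680637 -0.20536539  0.02      ] [(np.float64(1.552), np.float64(0.0818)), (np.float64(1.551), np.float64(0.0809)), (np.float64(1.548), np.float64(0.0808)), (np.float64(1.563), np.float64(0.0805))]
[ 0.40738436 -0.20967115  0.29902175] [-4.74985910e-01  1.40050729e-01 -1.37350188e-03  1.42756209e+00
 -5.43345251e-04  2.26017062e+00] [[ 0.919  0.395  0.001]
 [ 0.395 -0.919 -0.001]
 [ 0.001  0.002 -1.   ]]
```

View pics/c2.png

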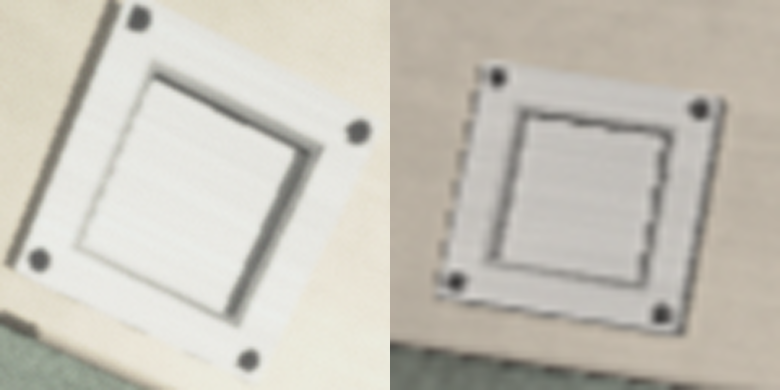

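```bash
cat > hold.py <<'E'
from h import *
def ana(n,P):
    e=[onplane(n,p,.02) for p in P]; print(n,np.mean(e,0).round(4), [ (round((np.arctan2(*(e[(i+1)%4]-e[i])[[1,0]])+.5)%(np.pi/2)-.5,3),round(np.linalg.norm(e[(i+1)%4]-e[i]),4)) for i in range(4)])
    return np.mean(e,0)
E
python3 - <<'E'
from hold import *
ana("top",[(238,212.7),(271.5,218),(265.2,252.3),(231,246.8)])
print(bot.get_obs()["eef_pos"]); K,T=cam("wrist")
im=bot.camera("wrist"); cv2.imwrite("pics/w3.png",im); g=cv2.cvtColor(im,cv2.COLOR_BGR2GRAY)
m=(g<110).astype(np.uint8); k,l,st,c=cv2.connectedComponentsWithStats(m)
print([(c[i].round(1),st[i][4]) for i in range(1,k) if 15<st[i][4]<120 and c[i][1]<130 and 280<c[i][0]<430])
print(bot.get_obs()["eef_pos"])
h=cv2.cvtColor(im,cv2.COLOR_BGR2HSV); b=cv2.inRange(h,(100,150,60),(125,255,255)); k,l,st,c=cv2.connectedComponentsWithStats(b); print([st[i] for i in range(1,k) if st[i][4]>300])
E
```

```text
top [ 0.5238 -0.1981  0.02  ] [(np.float64(-0.016), np.float64(0.0803)), (np.float64(-0.01), np.float64(0.081)), (np.float64(-0.015), np.float64(0.0805)), (np.float64(-0.012), np.float64(0.0811))]
[ 0.40738436 -0.20967115  0.29902175]
[(array([333.5,   3.8]), np.int32(19)), (array([401.3,  38.7]), np.int32(17)), (array([296.2,  99. ]), np.int32(60))]
[ 0.40751304 -0.21025826  0.2987639 ]
[array([ 535,  110,   65,   61, 2701], dtype=int32)]
```

```bash
python3 - <<'E'
from hold import *
ana("wrist",[(x-6.6,y-2.3) for x,y in [(340,6),(408,41),(374,111),(310,80)]])
E
python3 -m inch '[15,-30,0,0,0,0.12,100, 30,-60,0,0,0,0.24,100, 45,-90,0,0,0,0.36,100, 60,-120,0,0,0,0.48,100, 75,-150,0,0,0,0.6,100, 90,-180,0,0,0,0.72,100, 105,-205,0,0,0,0.84,100, 118,-216,0,0,0,0.96,100]'
python3 -m inch '[0,0,0,0,0,0.12,100, 0,0,0,0,0,0.24,100, 0,0,0,0,0,0.36,100, 0,0,0,0,0,0.48,100, 0,0,0,0,0,0.6,100, 0,0,0,0,0,0.72,100, 0,0,0,0,0,0.84,100, 0,0,0,0,0,0.96,100]'
python3 -m inch '[0,0,0,0,0,0,100,0,0,0,0,0,0,100,0,0,0,0,0,0,100]'
cat > look.py <<'E'
from hold import *
import sys
o=bot.get_obs(); M=R.from_quat(o["tool_rot"]).as_matrix(); print("eef",o["eef_pos"],"yaw",np.arctan2(M[1,0],M[0,0]),"j",np.round(o["joint_pos"],2))
zt=float(sys.argv[2]) if len(sys.argv)>2 else .086
def cont(im):
    b=cv2.inRange(cv2.cvtColor(im,cv2.COLOR_BGR2HSV),(100,120,40),(125,255,255)); b=cv2.morphologyEx(b,cv2.MORPH_CLOSE,np.ones((9,9)))
    return max(cv2.findContours(b,0,1)[0],key=cv2.contourArea)
K,T=cam("wrist"); im=bot.camera("wrist"); cv2.imwrite(sys.argv[1],im); c=cont(im); print("blue",cv2.boundingRect(c))
# fit cylinder xy: synth silhouette of lid (top and bottom circles) vs contour area via hull
from scipy.optimize import minimize
a=np.linspace(0,2*np.pi,60); Ti=np.linalg.inv(T)
def hull(xy):
    p=np.vstack([np.c_[xy[0]+.031*np.cos(a),xy[1]+.031*np.sin(a),0*a+z,1+0*a] for z in(zt,zt-.03)])
    q=(K@(Ti@p.T)[:3]); return cv2.convexHull((q[:2]/q[2]).T.astype(np.float32))
h0=cv2.convexHull(c.astype(np.float32))
def cost(xy):
    h=hull(xy); return sum(abs(cv2.pointPolygonTest(h,tuple(map(float,p[0])),True)) for p in h0)/len(h0)
r=minimize(cost,onplane("wrist",c.reshape(-1,2).mean(0),zt-.01)[:2],method="Nelder-Mead",options=dict(xatol=1e-5)); print("lid xy",r.x.round(4),"resid px",round(r.fun,2),"d mm",((r.x-o["eef_pos"][:2])*1000).round(1))
E
python3 look.py pics/w4.png
```

```text
wrist [ 0.5261 -0.1983  0.02  ] [(np.float64(-0.02), np.float64(0.0814)), (np.float64(-0.027), np.float64(0.0807)), (np.float64(-0.025), np.float64(0.0804)), (np.float64(-0.014), np.float64(0.0803))]
clock: 3.07
eef_pos: [0.5246, -0.431, 0.2962]
tool_rot: [0.776, 0.631, -0.001, -0.0]
ft_force: [1.0, 0.3, -0.4]
grip_width: 0.0854
grasp_force: 0.0
clock: 3.73
eef_pos: [0.5245, -0.4278, 0.2973]
tool_rot: [0.395, 0.919, -0.0, -0.0]
ft_force: [0.2, -0.4, 1.1]
grip_width: 0.0854
grasp_force: 0.0
clock: 3.98
eef_pos: [0.5252, -0.4265, 0.2978]
tool_rot: [0.398, 0.917, 0.0, -0.0]
ft_force: [0.4, -0.1, 0.2]
grip_width: 0.0855
grasp_force: 0.0
eef [ 0.52515535 -0.42648177  0.29779312] yaw 2.322353845291703 j [-0.68  0.62  0.7   1.65 -0.    0.14]
blue (301, 144, 58, 62)
lid xy [ 0.5351 -0.4237] resid px 0.93 d mm [9.9 2.7]
```

```bash
python3 -m inch '[3,1,-35,0,0,0,100, 6,2,-70,0,0,0,100, 10,3,-105,0,0,0,100, 10,3,-140,0,0,0,100, 10,3,-150,0,0,0,100, 10,3,-150,0,0,0,100, 10,3,-150,0,0,0,100]'
python3 look.py pics/w5.png
```

```text
clock: 4.62
eef_pos: [0.536, -0.4225, 0.1489]
tool_rot: [0.397, 0.918, -0.0, -0.0]
ft_force: [0.9, -0.4, 1.3]
grip_width: 0.085
grasp_force: 0.0
eef [ 0.53596322 -0.42245981  0.14886889] yaw 2.32607186946559 j [-0.67  0.66  0.39  1.3  -0.    0.15]
blue (268, 171, 101, 105)
lid xy [ 0.533  -0.4246] resid px 1.47 d mm [-3.  -2.1]
```

View pics/w5.png

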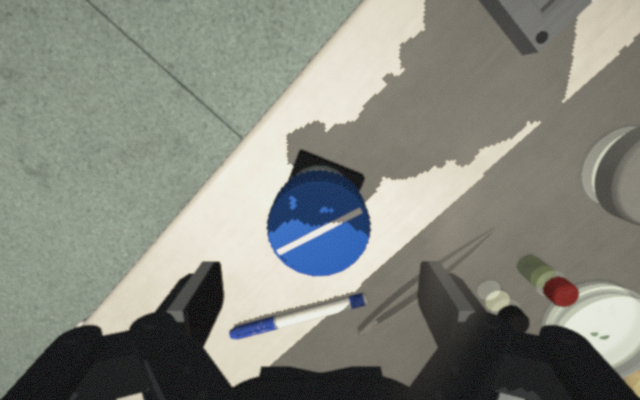

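The lid is centred between the fingers at (319,223). The marker is clear of both fingers. The foot's far edge runs from (302,152) to (363,181).

```bash
python3 - <<'E'
from h import *
e=[onplane("wrist",p,.016) for p in((302,151),(364,180))]; d=e[1]-e[0]; print(e,np.arctan2(d[1],d[0])%(np.pi/2),np.linalg.norm(d))
E
python3 -m inch '[-2,-1,-15,0,0,0,100, -2,-1,-35,0,0,0,100, -2,-1,-55,0,0,0,100, -2,-1,-68,0,0,0,100, -2,-1,-74,0,0,0,100, -2,-1,-74,0,0,0,100, -2,-1,-74,0,0,0,100]'
python3 -m inch '[0,0,0,0,0,0,50,0,0,0,0,0,0,50,0,0,0,0,0,0,50,0,0,0,0,0,0,50,0,0,0,0,0,0,50,0,0,0,0,0,0,50]'
```

```text
[array([ 0.50182369, -0.40853843,  0.016     ]), array([ 0.55251296, -0.39207159,  0.016     ])] 0.3141039607733757 0.053296889982008884
clock: 5.25
eef_pos: [0.5349, -0.4241, 0.0765]
tool_rot: [0.396, 0.918, -0.0, 0.002]
ft_force: [0.6, -1.1, 0.2]
grip_width: 0.0854
grasp_force: 0.0
clock: 5.75
eef_pos: [0.5352, -0.4238, 0.0766]
tool_rot: [0.396, 0.918, -0.0, 0.002]
ft_force: [0.6, 1.1, 5.3]
grip_width: 0.0608
grasp_force: 64.4
```

```bash
python3 -m inch '[0,0,15,0,0,0,50,0,0,35,0,0,0,50,0,0,55,0,0,0,50,0,10,65,0,0,0,50,-2,35,65,0,0,-0.06,50,-4,65,65,0,0,-0.13,50,-6,95,65,0,0,-0.2,50,-8,125,65,0,0,-0.27,50]'
python3 -m inch '[0,30,0,0,0,-0.07,50,-1,60,0,0,0,-0.1,50,-2,85,0,0,0,-0.1,50,-2,101,0,0,0,-0.1,50,-2,101,0,0,0,-0.1,50,-2,101,0,0,0,-0.1,50]'
cat > sc.py <<'E'
from hold import *
import sys
o=bot.get_obs(); M=R.from_quat(o["tool_rot"]).as_matrix(); print("eef",o["eef_pos"],"yaw",np.arctan2(M[1,0],M[0,0]),"j",np.round(o["joint_pos"],2))
f=lambda im,x,y,w,h,s: cv2.resize(im[y:y+h,x:x+w],None,fx=s,fy=s,interpolation=cv2.INTER_CUBIC)
s=bot.camera("scene"); cv2.imwrite(sys.argv[1]+"_s.png",s); w=bot.camera("wrist"); cv2.imwrite(sys.argv[1]+"_w.png",w)
cv2.imwrite(sys.argv[1]+".png",np.hstack([f(s,180,160,100,110,4),f(w,270,120,100,110,4)]))
E
python3 sc.py pics/s6
```

```text
clock: 6.42
eef_pos: [0.5246, -0.296, 0.1381]
tool_rot: [0.518, 0.855, 0.0, -0.001]
ft_force: [0.3, -0.2, -3.4]
grip_width: 0.0607
grasp_force: 66.7
clock: 6.92
eef_pos: [0.5231, -0.1955, 0.1387]
tool_rot: [0.557, 0.83, -0.0, -0.001]
ft_force: [-0.0, -0.8, -4.4]
grip_width: 0.06
grasp_force: 66.8
eef [ 0.52307525 -0.19553727  0.13871102] yaw 1.9592024232877816 j [-0.36  0.43 -0.03  1.11 -0.    0.82]
```

View pics/s6.png

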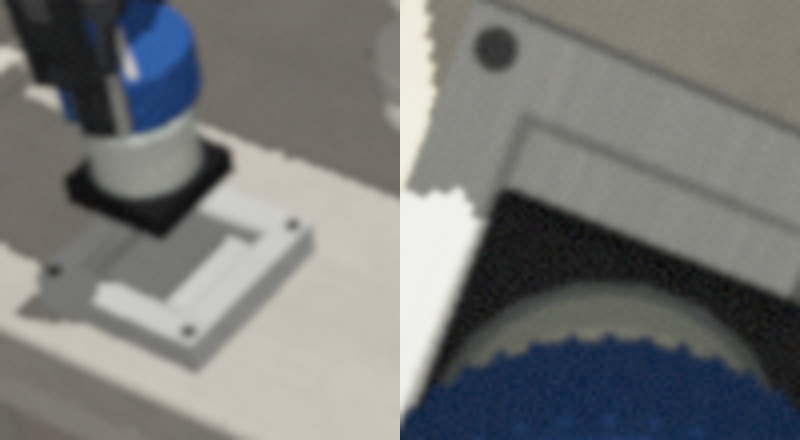

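The scene half shows the foot hovering over the pocket. The wrist half shows the foot's far edge from (505,190) to (795,298) and the pocket edge from (525,118) to (800,230), nearly parallel.

```bash
python3 - <<'E'
from hold import *
im=cv2.imread("pics/s6_w.png"); f=cv2.resize(im[90:210,240:440],None,fx=4,fy=4,interpolation=cv2.INTER_CUBIC); cv2.imwrite("pics/c3.png",f)
px=lambda p:(270+(p[0]-400)/4,120+p[1]/4)
for n,a,b,z in(("footfar",(507,190),(795,298),.078),("footside",(503,193),(405,412),.078),("pockfar",(527,118),(800,230),.020),("outer",(480,5),(800,130),.02)):
    e=[onplane("wrist",px(p),z) for p in(a,b)]; d=e[1]-e[0]; print(n,e[0].round(4),e[1].round(4),(np.arctan2(d[1],d[0])+.5)%(np.pi/2)-.5)
E
```

```text
footfar [ 0.4964 -0.1681  0.078 ] [ 0.5396 -0.1673  0.078 ] 0.0193693618170806
footside [ 0.496  -0.1687  0.078 ] [ 0.4944 -0.2043  0.078 ] -0.0463752343554491
pockfar [ 0.4957 -0.1674  0.02  ] [ 0.5495 -0.1677  0.02  ] -0.005594776842201499
outer [ 0.481  -0.1521  0.02  ] [ 0.5418 -0.151   0.02  ] 0.01858725581919929
```

View pics/c3.png

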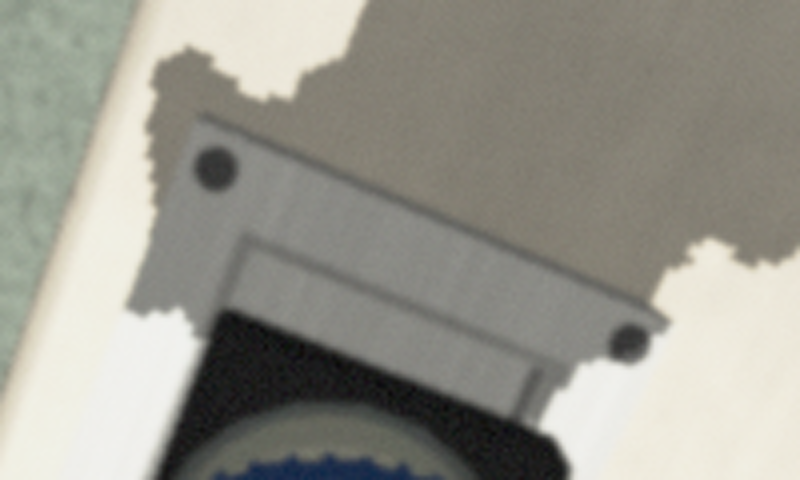

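This wider crop shows the whole far side: foot edge (223,310) to (549,437), bolts (215,168) and (630,342), pocket line (245,240) to (540,362).

```bash
python3 - <<'E'
from hold import *
px=lambda p:(240+p[0]/4-.4,90+p[1]/4-.4)
for n,a,b,z in(("footfar",(223,310),(549,437),.078),("side",(220,312),(152,478),.078),("pockline",(245,240),(540,362),.02),("bolts",(215,168),(630,342),.02),("outer",(202,117),(662,312),.02)):
    e=[onplane("wrist",px(p),z) for p in(a,b)]; d=e[1]-e[0]; print(n,e[0].round(4),e[1].round(4),(np.arctan2(d[1],d[0])+.5)%(np.pi/2)-.5,np.linalg.norm(d), ((e[0]+e[1])/2).round(4))
E
```

```text
footfar [ 0.4956 -0.1682  0.078 ] [ 0.545  -0.1679  0.078 ] 0.006264518056999457 0.04938371479480125 [ 0.5203 -0.168   0.078 ]
side [ 0.4953 -0.1686  0.078 ] [ 0.4949 -0.1949  0.078 ] -0.01636708713298307 0.026309239270244308 [ 0.4951 -0.1817  0.078 ]
pockline [ 0.4951 -0.1677  0.02  ] [ 0.5535 -0.1682  0.02  ] -0.008603196656670309 0.05834493168056328 [ 0.5243 -0.168   0.02  ]
bolts [ 0.4857 -0.1579  0.02  ] [ 0.5671 -0.1586  0.02  ] -0.008834530838094212 0.08147936365090569 [ 0.5264 -0.1582  0.02  ]
outer [ 0.4805 -0.1505  0.02  ] [ 0.5701 -0.1514  0.02  ] -0.009236976367976213 0.08960331317638505 [ 0.5253 -0.1509  0.02  ]
```

```bash
python3 - <<'E'
from hold import *
px=lambda p:(240+p[0]/4-.4,90+p[1]/4-.4)
for z in (.062,.07):
  e=[onplane("wrist",px(p),z) for p in((223,310),(549,437))]; d=e[1]-e[0]; print(e,np.arctan2(d[1],d[0]),np.linalg.norm(d),(e[0]+e[1])/2)
E
```

```text
[array([ 0.49569485, -0.17173763,  0.062     ]), array([ 0.54941421, -0.1714011 ,  0.062     ])] 0.006264518056999049 0.05372041397286765 [ 0.52255453 -0.17156936  0.062     ]
[array([ 0.49563455, -0.16995604,  0.07      ]), array([ 0.5471856 , -0.16963309,  0.07      ])] 0.006264518056999232 0.05155206438383444 [ 0.52141007 -0.16979456  0.07      ]
```

```bash
python3 -m inch '[2.5,0,-15,0,0,-0.015,50,2.5,0,-28,0,0,-0.015,50,2.5,0,-34,0,0,-0.015,50,2.5,0,-36,0,0,-0.015,50,2.5,0,-36,0,0,-0.015,50,2.5,0,-36,0,0,-0.015,50]'
python3 sc.py pics/s7; python3 - <<'E'
import cv2,numpy as np
f=lambda im,x,y,w,h,s: cv2.resize(im[y:y+h,x:x+w],None,fx=s,fy=s,interpolation=cv2.INTER_CUBIC)
s=cv2.imread("pics/s7_s.png");w=cv2.imread("pics/s7_w.png")
cv2.imwrite("pics/c4.png",np.hstack([f(s,180,170,75,100,4),f(w,260,110,120,100,4)]))
E
```

```text
clock: 7.52
eef_pos: [0.5265, -0.1978, 0.1036]
tool_rot: [0.565, 0.825, 0.0, 0.0]
ft_force: [-0.3, -0.2, -3.9]
grip_width: 0.0606
grasp_force: 66.8
eef [ 0.52653664 -0.19775307  0.10361326] yaw 1.9410557267949997 j [-0.36  0.47 -0.07  1.03 -0.    0.84]
```

View pics/c4.png

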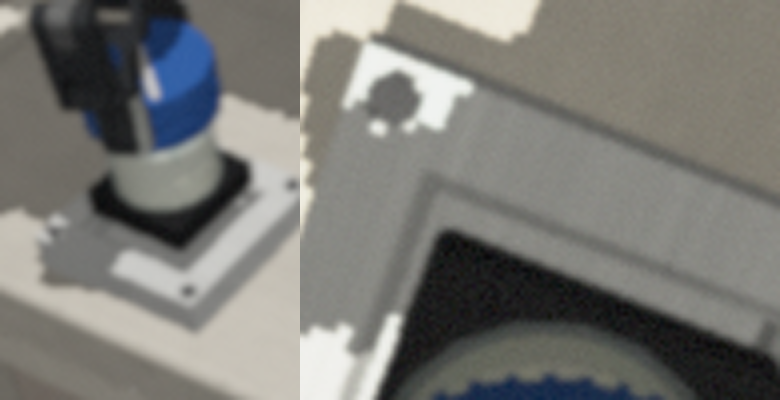

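The scene half shows the foot just above the pocket. In the wrist half the foot corner is at (445,232) and the pocket corner line at (430,178).

```bash
python3 - <<'E'
from hold import *
px=lambda p:(260+(p[0]-300)/4-.4,110+p[1]/4-.4)
for n,a,b,z in(("footfar",(445,232),(750,349),.027),("footleft",(440,240),(380,395),.043),("footleftb",(440,240),(380,395),.027),("pockfar",(432,178),(775,312),.02),("pockleft",(430,180),(358,345),.02)):
    e=[onplane("wrist",px(p),z) for p in(a,b)]; d=e[1]-e[0]; print(n,e[0].round(4),e[1].round(4),round((np.arctan2(d[1],d[0])+.5)%(np.pi/2)-.5,3),((e[0]+e[1])/2).round(4))
E
```

```text
footfar [ 0.5   -0.172  0.027] [ 0.5502 -0.1722  0.027 ] -0.004 [ 0.5251 -0.1721  0.027 ]
footleft [ 0.4996 -0.1697  0.043 ] [ 0.4993 -0.1941  0.043 ] -0.012 [ 0.4995 -0.1819  0.043 ]
footleftb [ 0.4998 -0.1734  0.027 ] [ 0.4994 -0.2     0.027 ] -0.012 [ 0.4996 -0.1867  0.027 ]
pockfar [ 0.4954 -0.1664  0.02  ] [ 0.5532 -0.1667  0.02  ] -0.007 [ 0.5243 -0.1665  0.02  ]
pockleft [ 0.4952 -0.1668  0.02  ] [ 0.4934 -0.1958  0.02  ] -0.06 [ 0.4943 -0.1813  0.02  ]
```

```bash
python3 -m inch '[-0.5,0.8,-4,0,0,0,50,-0.5,0.8,-8,0,0,0,50,-0.5,0.8,-12,0,0,0,50,-0.5,0.8,-14,0,0,0,50,-0.5,0.8,-14,0,0,0,50]'
```

```text
clock: 8.03
eef_pos: [0.5252, -0.1961, 0.0884]
tool_rot: [0.565, 0.825, -0.0, -0.001]
ft_force: [-0.4, -0.7, -4.1]
grip_width: 0.0607
grasp_force: 66.8
```

```bash
python3 -m inch '[0,0,-2,0,0,0,50,0,0,-4,0,0,0,50,0,0,-6,0,0,0,50,0,0,-7,0,0,0,50,0,0,-7,0,0,0,50]'
```

```text
clock: 8.45
eef_pos: [0.5261, -0.1963, 0.0828]
tool_rot: [0.565, 0.825, 0.0, 0.0]
ft_force: [-0.2, 0.8, -0.9]
grip_width: 0.0602
grasp_force: 67.2
```

```bash
python3 -m inch '[0,0,-1,0,0,0,50,0,0,-2,0,0,0,50,0,0,-2,0,0,0,50]'; python3 -c "
from h import *
o=bot.get_obs();print(o['ft_torque'],o['ft_force'],o['eef_pos'],o['joint_pos'])"
```

```text
clock: 8.7
eef_pos: [0.5261, -0.1963, 0.0826]
tool_rot: [0.564, 0.825, 0.0, 0.001]
ft_force: [-3.3, 1.5, 9.9]
grip_width: 0.0604
grasp_force: 68.3
[ 0.51255278  0.93206746 -0.02790112] [-3.27149577  1.51866014  9.89315214] [ 0.52613749 -0.19631408  0.08256612] [-3.57256348e-01  4.87756043e-01 -1.01931279e-01  9.79439085e-01
  2.63624288e-04  8.42370776e-01]
```

```bash
cat > t.py <<'E'
from h import *
o=bot.get_obs(); M=R.from_quat(o["tool_rot"]).as_matrix()
print("YAW %.3f Tz %.3f tau6 %.3f j6 %.3f"%(np.arctan2(M[1,0],M[0,0]),o["ft_torque"][2],o["tau"][5],o["joint_pos"][5]),np.round(o["ft_force"],1),np.round(o["eef_pos"],4))
E
python3 t.py; python3 -m inch '[0,0,1.5,0,0,0,50,0,0,1.5,0,0,-0.05,50,0,0,1.5,0,0,-0.1,50,0,0,1.5,0,0,-0.15,50]'>/dev/null; python3 t.py
python3 -m inch '[0,0,0,0,0,-0.05,50,0,0,0,0,0,-0.1,50,0,0,0,0,0,-0.15,50]'>/dev/null; python3 t.py;python3 -m inch '[0,0,0,0,0,0,50,0,0,0,0,0,0,50]'>/dev/null; python3 t.py
```

```text
YAW 1.942 Tz -0.028 tau6 -0.015 j6 0.842 [-3.3  1.5  9.9] [ 0.5261 -0.1963  0.0826]
YAW 1.789 Tz 0.057 tau6 -0.449 j6 0.995 [-1.   0.7  3.3] [ 0.5263 -0.1967  0.0827]
YAW 1.639 Tz 0.077 tau6 -0.447 j6 1.145 [-2.3 -0.1  3.1] [ 0.5262 -0.1967  0.0827]
YAW 1.643 Tz -0.038 tau6 0.007 j6 1.141 [-2.8  0.4  5.5] [ 0.5262 -0.1967  0.0826]
```

```bash
python3 -m inch '[0,0,0,0,0,-0.04,50,0,0,0,0,0,-0.08,50,0,0,0,0,0,-0.12,50]'>/dev/null; python3 t.py
python3 -m inch '[0,0,0,0,0,-0.04,50,0,0,0,0,0,-0.08,50]'>/dev/null; python3 t.py;python3 -m inch '[0,0,0,0,0,0,50,0,0,0,0,0,0,50]'>/dev/null; python3 t.py
```

```text
YAW 1.521 Tz 0.036 tau6 -0.350 j6 1.263 [-2.7 -0.3  5.4] [ 0.5262 -0.1967  0.0826]
YAW 1.441 Tz 0.032 tau6 -0.349 j6 1.343 [-2.6 -0.   5.2] [ 0.5261 -0.1967  0.0827]
YAW 1.443 Tz 0.007 tau6 -0.018 j6 1.341 [-2.6  1.   6. ] [ 0.5261 -0.1967  0.0827]
```

Still free after 0.5 rad.

```bash
python3 -m inch '[0,0,0,0,0,-0.04,50,0,0,0,0,0,-0.08,50,0,0,0,0,0,-0.12,50]'>/dev/null; python3 t.py
python3 -m inch '[0,0,0,0,0,-0.04,50,0,0,0,0,0,-0.08,50]'>/dev/null; python3 t.py
```

```text
YAW 1.321 Tz 0.089 tau6 -0.350 j6 1.463 [-2.3  0.4  5.3] [ 0.5261 -0.1967  0.0827]
YAW 1.241 Tz 0.077 tau6 -0.349 j6 1.543 [-1.8  1.8  5.6] [ 0.5261 -0.1966  0.0826]
```

```bash
python3 -m inch '[0,0,0,0,0,0,50]'>/dev/null; python3 t.py
```

```text
YAW 1.242 Tz -0.032 tau6 0.203 j6 1.542 [-1.3  0.2  5.4] [ 0.5261 -0.1966  0.0827]
```

```bash
python3 -m inch '[0,0,0,0,0,-0.04,50,0,0,0,0,0,-0.08,50,0,0,0,0,0,-0.12,50]'>/dev/null; python3 t.py
python3 -m inch '[0,0,0,0,0,-0.04,50,0,0,0,0,0,-0.08,50]'>/dev/null; python3 t.py
```

```text
YAW 1.121 Tz 0.096 tau6 -0.350 j6 1.663 [-2.5  0.4  5.1] [ 0.526  -0.1966  0.0826]
YAW 1.041 Tz 0.045 tau6 -0.349 j6 1.743 [-2.5  1.1  5.2] [ 0.526  -0.1966  0.0826]
```

```bash
python3 -m inch '[0,0,0,0,0,-0.04,50,0,0,0,0,0,-0.08,50,0,0,0,0,0,-0.12,50]'>/dev/null; python3 t.py
python3 -m inch '[0,0,0,0,0,-0.04,50,0,0,0,0,0,-0.08,50]'>/dev/null; python3 t.py
```

```text
YAW 0.921 Tz 0.042 tau6 -0.349 j6 1.863 [-2.5 -0.1  6.3] [ 0.526  -0.1966  0.0826]
YAW 0.841 Tz 0.025 tau6 -0.349 j6 1.943 [-3.3  0.9  6. ] [ 0.5259 -0.1965  0.0826]
```

```bash
python3 -m inch '[0,0,0,0,0,-0.04,50,0,0,0,0,0,-0.08,50,0,0,0,0,0,-0.12,50]'>/dev/null; python3 t.py
```

```text
YAW 0.721 Tz 0.088 tau6 -0.349 j6 2.063 [-2.5  1.3  6.5] [ 0.5259 -0.1965  0.0826]
```

```bash
python3 -m inch '[0,0,0,0,0,-0.04,50,0,0,0,0,0,-0.08,50]'>/dev/null; python3 t.py
```

```text
YAW 0.641 Tz 0.031 tau6 -0.349 j6 2.143 [-2.5  1.5  6.6] [ 0.5259 -0.1964  0.0826]
```

```bash
python3 -m inch '[0,0,0,0,0,-0.04,50,0,0,0,0,0,-0.08,50]'>/dev/null; python3 t.py
```

```text
YAW 0.562 Tz 0.346 tau6 -0.051 j6 2.222 [-3.   0.1  6.4] [ 0.526  -0.1965  0.0826]
```

```bash
python3 -m inch '[0,0,0,0,0,-0.04,50,0,0,0,0,0,-0.08,50]'>/dev/null; python3 t.py;python3 -m inch '[0,0,0,0,0,-0.04,50,0,0,0,0,0,-0.08,50]'>/dev/null; python3 t.py; python3 -m inch '[0,0,0,0,0,0,50,0,0,0,0,0,0,50]'>/dev/null; python3 t.py
```

```text
YAW 0.482 Tz 0.349 tau6 -0.011 j6 2.302 [-3.2  1.6  6.6] [ 0.526  -0.1965  0.0826]
YAW 0.402 Tz 0.424 tau6 0.034 j6 2.382 [-3.2 -0.7  6.2] [ 0.5259 -0.1965  0.0826]
YAW 0.403 Tz 0.170 tau6 0.182 j6 2.381 [-3.8  1.   4.8] [ 0.5259 -0.1966  0.0826]
```

The torque has risen to about 0.42 N m, roughly 0.2 rad past the seal, so the lid is snug. Releasing and backing off.

```bash
python3 -m inch '[0,0,0,0,0,0,100,0,0,0,0,0,0,100,0,0,0,0,0,0,100,0,0,0,0,0,0,100,0,0,0,0,0,0,100,0,0,0,0,0,0,100]'; python3 -m inch '[0,0,15,0,0,0,100,0,0,40,0,0,0,100,0,0,75,0,0,0,100,-10,0,110,0,0,0,100,-40,0,145,0,0,0,100,-80,0,170,0,0,0,100,-110,0,180,0,0,0,100,-110,0,180,0,0,0,100]'; python3 -m inch '[0,0,0,0,0,0,100,0,0,0,0,0,0,100]' >/dev/null
python3 - <<'E'
from h import *
w=bot.camera("wrist"); s=bot.camera("scene"); f=lambda im,x,y,a,b,k: cv2.resize(im[y:y+b,x:x+a],None,fx=k,fy=k,interpolation=cv2.INTER_CUBIC)
cv2.imwrite("pics/f.png",np.hstack([f(s,160,140,190,150,2),f(w,240,0,190,150,2)]))
for c in("wrist","scene"):
  for r in bot.spot_point(c,"lid")[:1]: print(c,r["uv"],onplane(c,r["uv"],.062))
E
```

```text
clock: 12.95
eef_pos: [0.5259, -0.1964, 0.0817]
tool_rot: [0.98, 0.2, -0.0, -0.0]
ft_force: [-0.8, -0.6, 0.2]
grip_width: 0.0853
grasp_force: 0.0
clock: 13.62
eef_pos: [0.4119, -0.1965, 0.266]
tool_rot: [0.98, 0.199, 0.001, 0.001]
ft_force: [-0.2, 0.0, -1.1]
grip_width: 0.0855
grasp_force: 0.0
wrist [363.7, 65.0] [ 0.52421203 -0.19313017  0.062     ]
```

View pics/f.png

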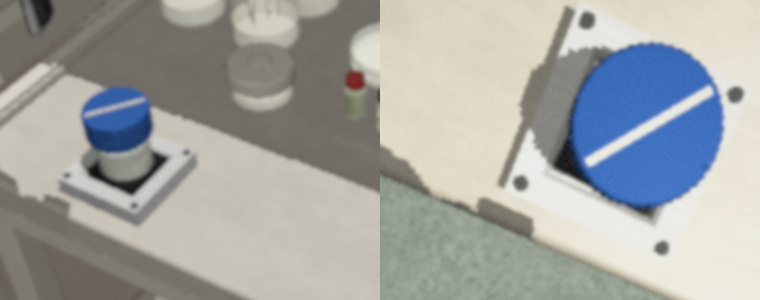

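The jar stands upright with its foot sunk in the pocket, the lid is on, and the gripper is clear. Handing it in.

```bash
python3 -c "
from workcell import bot
print(bot.job_done())"
```

```text
the job is handed in; nothing more can be done
None
```

The jar stands upright and fully seated in the holder, its lid is turned to about 0.42 N m (roughly 0.2 rad past the seal), the gripper is clear, and the job was handed in at about 14 s.

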